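Lock a belt tensioner in its service position

ROBOT

A 7-joint arm with a two-finger parallel gripper is mounted at the origin on the work surface. World frame = base frame: x ahead of the robot, y to its left, z up, the work surface at z = 0. Lengths are in m, angles in rad, forces in N, time in s.
With the tool pointing down it reaches from about 0.4 to 0.875 m from the base axis. Payload 19.3 kg.
Tool frame: the origin (TCP) lies at the very end of the fingers, on their centre line; the grasp point (between the pads) lies 19 mm behind it; z points along the fingers, y is the line along which they close (so a half turn about z gives the same grasp; the last joint's range is limited). The gripper opens to 85 mm and grips with 20 to 120 N. Pads are 22 mm wide; open, the fingers measure 114 mm over their backs; the gripper's body (76 mm by 85 mm) begins 54 mm behind the grasp point. The pads swing forward as they close: fully open they stand 13 mm farther back than shut.
Start: joints at [1.101, 0.521, -0.036, 1.599, 0.021, 1.021, -0.113], TCP at [0.243, -0.576, 0.231] pointing down, gripper open.
Joint ranges: [-2.91, 2.91], [-0.3, 2.13], [-1.5, 1.42], [0.17, 2.43], [-1.26, 4.41], [0.16, 1.93], [-2.52, 2.52]. Speed limits (rad/s): [1.89, 1.89, 2.39, 2.39, 3.01, 3.01, 3.01].

INTERFACE

Orientations are given as [roll, pitch, yaw] about the fixed x, y, z axes, in that order (R = Rz(yaw) Ry(pitch) Rx(roll)).
In Python, from workcell import bot gives the robot as it stands. The module is installed in compiled form; this text tells all that it offers.
- The arm moves only by the tool apply_moves, never from a script. Its arguments are lists of equal length, an entry for each row: "claw": the finger opening in m, from 0 to 0.0854; "xyz": the shift along the tool's x, y, z in m, a list of three; "twist": the turn, a rotation vector about the tool's x, y, z in rad, a list of three. A call has 1 to 20 rows; each row shifts and turns the commanded pose from where the row before left it, along the tool's axes as they then stand; what a row does not reach is not made up. A row lasts 1/10 s, in which the tool goes at most 50 mm and 8.59 degrees, less where a joint would pass 70% of its speed; a pose out of reach is approached as far as the arm can. A call with a gripper value outside its range is refused whole. The fingers move at their own pace and stop on an object; "force" is the grip in N (left out, the last holds). Time passes only in rows, so rows that do not move let the fingers close. It gives the time, the measured TCP pose, the force, the opening and the grip force at its end, in the units of the state.
- bot.observe(): the state, without advancing time (a new reading comes with each control period).
- bot.grab_frame(name): name is "scene" or "top" or "wrist"; returns a dict with "img" (400x640x3 uint8, red, green, blue), "vfov" (degrees; the focal length in pixels is half the picture's height over the tangent of half this angle, whatever the lens; pixels are square), "cx", "cy" (the principal point, pixels), "distortion" ([k1, k2, p1, p2, k3] as OpenCV has them; the pictures are not rectified), "view" (4x4, takes a point from world to camera coordinates). Camera axes: x right, y up, looking along -z (the intrinsics and any distortion apply to the point x, -y, -z); pixel columns grow to the right and rows downward; lengths in m; the calibration is good to about 2 mm. A picture is of the moment at which its call begins. There is no depth.
- bot.job_done(): hands the job in; it is judged then, once.
Trained networks look in the newest picture that a camera, given by its name, has taken for a name from the list of things; names that differ only in an ending like _2 or _b are one class to them, and where a whole thing is asked for, a point or a joint stands for the part that bears it (a point fixed in the world has none). Each returns a list of dicts, best first, with "score" (0 to 1); they miss things now and then, are a little off and sometimes report something else, mostly with a low value. They report only what shows in the picture. A call takes as long as a camera call.
- bot.find_in(camera, query): "position" ([x, y, z] in m, in world coordinates, good to about 4 mm: the middle of the surface that is visible of it).
The state is a dict: "clock": time; "qpos": joint angles; "qd": joint speeds; "joint_efforts": joint torques, N m; "position": TCP position; "tool_rot": TCP orientation; "force": force on the tool from outside, world axes, zero at the start; "moment": the same for the moment, N m; "grip_width": finger opening in m; "finger_force": force on a finger pad.
Only numpy, scipy, OpenCV 4.12 (cv2) and the standard library are available. Lean on these libraries where they do the work, as an engineer would, in place of code of your own. Each camera call takes 0.05 s, during which the arm holds its last target. There are 200 camera calls.

TASK

A spring-loaded belt tensioner is clamped in the vise with its plunger up. Press the plunger in to its stop by the flat button on its top and, still holding it down, slide the steel lock plate fully across by its thumb pin so that it traps the plunger, then let go and move away. Press and push gently, by feel: ram neither part against its stop, and leave the other things on the bench where they are.

Things in the scene. Friction and masses are not known exactly. Their poses are not given: they have to be found in the camera images.
- tensioner: Fixed aluminium belt tensioner, 52 x 107 x 72 mm (x, y, z), bolt-hole ears at its +y and -y ends, clamped upright in the jaws of a blue drill-press vise (jaws 100 mm wide, tops 28 to 34 mm below its flat top). Origin: on the plunger's axis, at the underside. z up; +y (level, along the jaws) is the way the lock plate slides to lock.
- deck (a point): Point on the plunger's axis at the tensioner's flat top, 72 mm above its origin; same axes. Two steel gibs along y, 64 mm long, 7 mm high, at x = -21 to -14 mm and +22 to +29 mm, guide the lock plate. Above them stand only the plunger and the thumb pin.
- neck (a point): On the plunger's axis, half-way up its neck (12 mm wide, 5.8 mm high). Steel plunger, 20 mm diameter; over the neck a collar, over that, on a threaded stud, a flat thrust button of 20 mm diameter, to be pressed. The button is set differently on each unit: free, its top is 23 to 31 mm above the flat top (9 to 17 mm above this point), which is not tracked: find it by touch or sight.
- plunger (a joint): How far the plunger is pressed in: 0 free, 0.0125 m on its stop, a solid but easily bruised seat: keep the press under 30 N. Spring 4 N at the start, 11 N at the stop. It may be pressed off centre. The plate enters its neck only in the last 1.8 mm before the stop. Let go, it springs up again; trapped, it rises about 2 mm until its shank bears on the plate, at about 0.0105 m.
- thumb_pin (a point): Top centre of the thumb pin on the lock plate: upright plain steel, 9 mm diameter, top 22.5 mm above the flat top. Moves with the plate; at joint 0 it is at x = +17, y = +7.5 mm from the plunger's axis (tensioner's axes), 2.5 mm clear of the button's side. One thumb or shut fingers laid on the button's -y part and reaching to x = +17 mm can hold it down and, sliding to +y, push the pin.
- lock_plate (a joint): Slide of the lock plate, a dark 3 mm steel plate with a keyhole slot on the flat top. Starts at -0.003 to 0 m (unlocked), grows towards the tensioner's +y; 0.012 m is its solid end stop, fully locked, narrow slot round the plunger's neck. Slides with about 2 N (never push it with over 20 N), stays where left. With the plunger not down, its shank blocks it at about 0.0015 m.
- pulley: Loose bystander: dark steel belt pulley lying flat, 66 mm diameter, 26 mm high; origin at the centre of its underside.
- wrench: Loose bystander: steel wrench lying flat, 170 mm long; origin about its middle.
- can: Loose bystander: upright aluminium can, 58 mm diameter, 150 mm high; origin at the centre of its underside.
- bearing: Loose bystander: steel bearing ring lying flat, 52 mm diameter, 15 mm high; origin at the centre of its underside.

How it is judged:
By the outcome, as a careful person would: the job done as asked, in the order asked, and still so for the second after the job is handed in, with the robot touching nothing.
It also fails if it takes over 51 s, if anything falls off the work surface, if the arm or the gripper's body presses on something with over 40 N, if the wrist force passes 120 N, or if a joint passes its speed limit or range.

## Working session

There is one attempt and no reset: what is moved stays moved. The work goes in short steps, Python scripts to look and compute and a tool call to move; the robot and the scene stay as the last step left them, time stands still between calls to the robot, and variables do not carry over. Pictures are saved under pics/ and viewed, at most 10 in all, crops included, and the job is handed in when it is done.

Besides the shell and the picture viewer there is one more tool, called after "Call:" by a JSON object that holds its "api" and its "payload", one argument or row to a line. apply_moves: Moves the arm, as the interface text tells. Its arguments: {"type":"object","properties":{"claw":{"type":"array"},"xyz":{"type":"array"},"twist":{"type":"array"},"force":{"type":"number"}},"required":["claw","xyz","twist"]}

```bash
mkdir -p pics
python3 - <<'E'
from workcell import bot
import cv2
s=bot.observe(); print({k:s[k] for k in('clock','position','tool_rot','force','grip_width')})
for c in('scene','top'):
    f=bot.grab_frame(c); cv2.imwrite(f'pics/{c}0.png',f['img'][:,:,::-1])
    print(c,f['vfov'],f['cx'],f['cy'],f['distortion'],f['view'])
    for q in('tensioner','deck','neck','thumb_pin','plunger','lock_plate','can','pulley','wrench','bearing'):
        print(q,[(r['position'],round(r['score'],2)) for r in bot.find_in(c,q)[:2]])
E
```

```text
{'clock': 0.0, 'position': array([ 0.24310019, -0.57542173,  0.23071017]), 'tool_rot': array([-3.14047460e+00,  7.09876259e-05,  3.99771521e-01]), 'force': array([0.00986777, 0.14331627, 0.02425049]), 'grip_width': 0.08516264223487666}
scene 46.46920017143469 317.44203854896034 193.60262500529498 [0.0453308 0.        0.        0.        0.       ] [[ 0.66846647  0.74341851  0.0219429  -0.34379744]
 [-0.52006526  0.44613367  0.72835217  0.20713013]
 [ 0.53168102 -0.49829074  0.68485154 -1.47097275]
 [ 0.          0.          0.          1.        ]]
tensioner [([0.5828, -0.0273, 0.1137], 0.8)]
deck [([0.5827, -0.0342, 0.1092], 0.79), ([0.5752, -0.0218, 0.1305], 0.75)]
neck [([0.579, -0.0225, 0.1318], 0.69)]
thumb_pin []
plunger [([0.6495, -0.2739, 0.0171], 0.73), ([0.5771, -0.0209, 0.1295], 0.7)]
lock_plate []
can [([0.4201, 0.2997, 0.0942], 0.66)]
pulley [([0.5333, 0.2796, 0.0282], 0.68)]
wrench [([0.4658, -0.3457, 0.0043], 0.73)]
bearing [([0.6468, -0.2739, 0.0157], 0.85)]
top 57.79251456427112 314.65072878951725 200.52737921264878 [0.0171416 0.        0.        0.        0.       ] [[-0.02040406 -0.99957814  0.02066903 -0.01370919]
 [ 0.99889071 -0.01950379  0.04285967 -0.50856784]
 [-0.04243846  0.02152062  0.99886728 -1.16740511]
 [ 0.          0.          0.          1.        ]]
tensioner [([0.5795, -0.0176, 0.1142], 0.64), ([0.5833, -0.0269, 0.1168], 0.3)]
deck [([0.5766, -0.0168, 0.1106], 0.57)]
neck [([0.5739, -0.022, 0.1425], 0.59)]
thumb_pin [([0.5843, -0.0276, 0.1172], 0.53)]
plunger [([0.5738, -0.0163, 0.1389], 0.38)]
lock_plate [([0.5886, -0.0239, 0.1174], 0.55)]
can [([0.4071, 0.3011, 0.1502], 0.92)]
pulley [([0.5295, 0.2834, 0.0252], 0.67)]
wrench []
bearing [([0.6428, -0.2692, 0.0123], 0.57)]
```

Run:
```python
import cv2,numpy as np
a=cv2.imread('pics/scene0.png');b=cv2.imread('pics/top0.png')
# project approx location
def ctr(view,f,cx,cy,p):
    c=np.array(view)@np.r_[p,1]; return int(cx+f*c[0]/-c[2]),int(cy-f*c[1]/-c[2])
vs=[[0.66846647,0.74341851,0.0219429,-0.34379744],[-0.52006526,0.44613367,0.72835217,0.20713013],[0.53168102,-0.49829074,0.68485154,-1.47097275]]
vt=[[-0.02040406,-0.99957814,0.02066903,-0.01370919],[0.99889071,-0.01950379,0.04285967,-0.50856784],[-0.04243846,0.02152062,0.99886728,-1.16740511]]
p=[.578,-.021,.12];o=[]
for im,v,vf,cx,cy in((a,vs,46.469,317.4,193.6),(b,vt,57.79,314.65,200.5)):
    u,w=ctr(v,200/np.tan(np.radians(vf/2)),cx,cy,p);print(u,w)
    o.append(cv2.resize(im[w-50:w+50,u-50:u+50],(400,400),interpolation=2))
cv2.imwrite('pics/c0.png',np.hstack(o))
```

```text
330 200
313 175
```

View pics/c0.png

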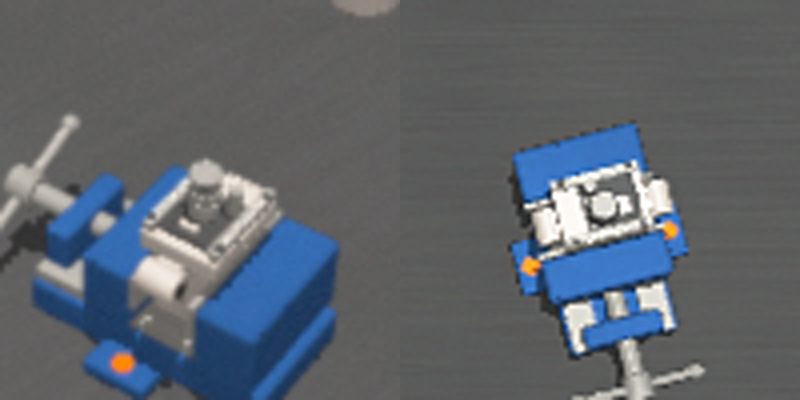

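View pics/scene0.png

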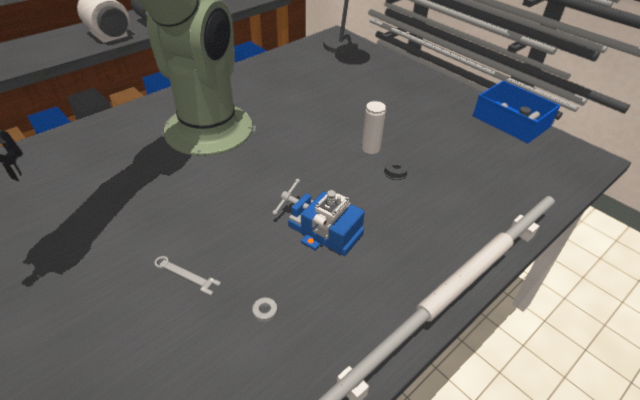

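Call:
{"api": "apply_moves", "payload": {
  "claw": [0.085, 0.085, 0.085, 0.085, 0.085, 0.085, 0.085, 0.085, 0.085, 0.085, 0.085, 0.085, 0.085, 0.085, 0.085, 0.085, 0.085, 0.085, 0.085, 0.085],
  "xyz": [
    [0.026, -0.019, -0.0035],
    [0.026, -0.019, -0.0035],
    [0.026, -0.019, -0.0035],
    [0.026, -0.019, -0.0035],
    [0.026, -0.019, -0.0035],
    [0.026, -0.019, -0.0035],
    [0.026, -0.019, -0.0035],
    [0.026, -0.019, -0.0035],
    [0.026, -0.019, -0.0035],
    [0.026, -0.019, -0.0035],
    [0.026, -0.019, -0.0035],
    [0.026, -0.019, -0.0035],
    [0.026, -0.019, -0.0035],
    [0.026, -0.019, -0.0035],
    [0.026, -0.019, -0.0035],
    [0.026, -0.019, -0.0035],
    [0.026, -0.019, -0.0035],
    [0.026, -0.019, -0.0035],
    [0.026, -0.019, -0.0035],
    [0, 0, 0]
  ],
  "twist": [
    [0, 0, 0],
    [0, 0, 0],
    [0, 0, 0],
    [0, 0, 0],
    [0, 0, 0],
    [0, 0, 0],
    [0, 0, 0],
    [0, 0, 0],
    [0, 0, 0],
    [0, 0, 0],
    [0, 0, 0],
    [0, 0, 0],
    [0, 0, 0],
    [0, 0, 0],
    [0, 0, 0],
    [0, 0, 0],
    [0, 0, 0],
    [0, 0, 0],
    [0, 0, 0],
    [0, 0, 0]
  ]
}}

```text
clock: 3.1
position: [0.5594, -0.0467, 0.298]
tool_rot: [-3.14, -0.002, 0.405]
force: [-0.2, -0.1, -0.2]
grip_width: 0.0848
finger_force: 0.0
```

```bash
cat > look.py <<'E'
from workcell import bot
import cv2,json,sys
def look(n,qs=('deck','neck','thumb_pin','plunger','lock_plate','tensioner')):
    s=bot.observe(); print({k:s[k] for k in('clock','position','tool_rot','force','qpos')})
    f=bot.grab_frame('wrist'); cv2.imwrite(f'pics/{n}.png',f['img'][:,:,::-1])
    json.dump({k:(v.tolist() if hasattr(v,'tolist') else v) for k,v in f.items() if k!='img'},open(f'pics/{n}.json','w'),default=float)
    print(f['vfov'],f['cx'],f['cy'],f['distortion'],f['view'])
    for q in qs: print(q,[(r['position'],round(r['score'],2)) for r in bot.find_in('wrist',q)[:2]])
if __name__=='__main__': look(sys.argv[1])
E
python3 look.py w1
```

```text
{'clock': 3.1, 'position': array([ 0.55935334, -0.04668657,  0.2980264 ]), 'tool_rot': array([-3.14032144e+00, -1.65165040e-03,  4.04715394e-01]), 'force': array([-0.20571807, -0.08265436, -0.21429235]), 'qpos': array([ 0.17665666,  0.36332913, -0.26495836,  1.67936893,  0.10206965,
        1.11146436, -1.28308347])}
63.745251982598916 322.32355868830734 203.5802162121502 [-0.04582885  0.          0.          0.          0.        ] [[ 0.39341804 -0.91935904 -0.00109505 -0.26188384]
 [ 0.87598789  0.37521937 -0.30307694 -0.41269686]
 [ 0.27904741  0.11827669  0.95296546 -0.59433033]
 [ 0.          0.          0.          1.        ]]
deck [([0.579, -0.0152, 0.1123], 0.97)]
neck [([0.58, -0.0174, 0.1398], 0.76)]
thumb_pin [([0.5846, -0.0277, 0.1142], 0.96)]
plunger [([0.5736, -0.0199, 0.1401], 0.79)]
lock_plate [([0.5895, -0.0282, 0.1128], 0.98)]
tensioner [([0.5816, -0.0211, 0.1145], 0.78)]
```

View pics/w1.png

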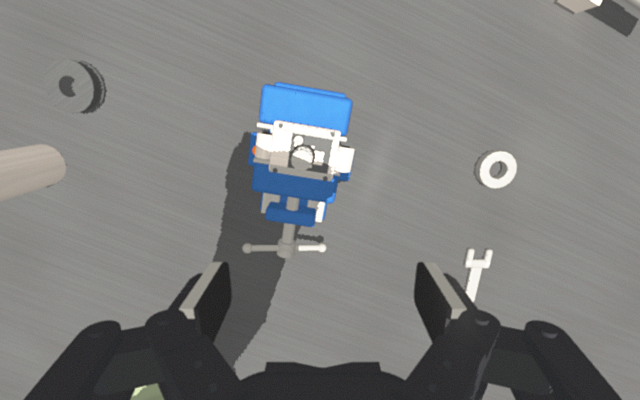

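Run:
```python
import cv2
a=cv2.imread('pics/w1.png')[110:190,245:365]
cv2.imwrite('pics/w1c.png',cv2.resize(a,None,fx=6.6,fy=6.6,interpolation=2))
```

```text
(no output)
```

View pics/w1c.png

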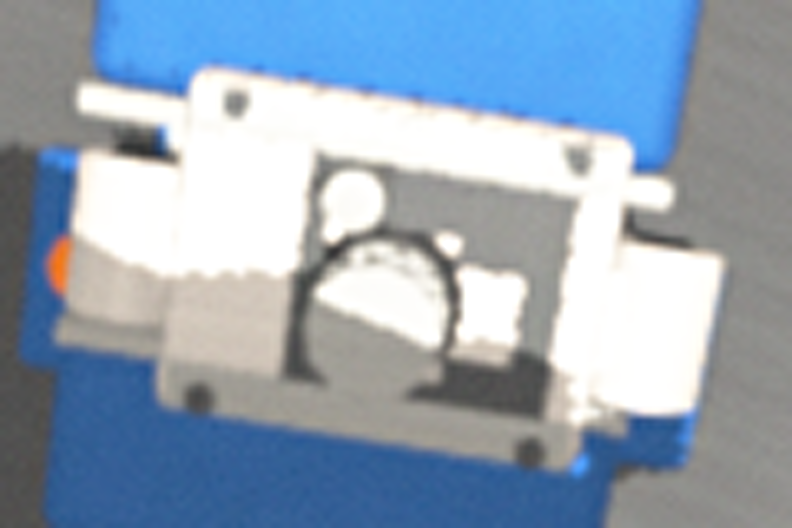

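```bash
cat > fit.py <<'E'
import json,numpy as np,cv2
from scipy.optimize import least_squares
def proj(n,P):
    m=json.load(open(f'pics/{n}.json'));f=200/np.tan(np.radians(m['vfov']/2))
    V=np.array(m['view']);D=np.diag([1,-1,-1]);R=D@V[:3,:3];t=D@V[:3,3]
    K=np.array([[f,0,m['cx']],[0,f,m['cy']],[0,0,1.]])
    return cv2.projectPoints(np.array(P,float).reshape(-1,1,3),cv2.Rodrigues(R)[0],t,K,np.array(m['distortion'],float))[0].reshape(-1,2)
def world(p,L):
    c,s=np.cos(p[3]),np.sin(p[3]);L=np.array(L,float)
    return np.c_[p[0]+c*L[:,0]-s*L[:,1],p[1]+s*L[:,0]+c*L[:,1],p[2]+L[:,2]]
E
python3 - <<'E'
from fit import *
m=json.load(open('pics/w1.json'));V=np.array(m['view']);C=-V[:3,:3].T@V[:3,3];print('cam',C)
mm=lambda *a:[x/1000 for x in a]
crop=np.array([[205,68],[632,138],[158,408],[578,468]])
px=np.r_[crop/6.6+[245,110]-.4,[[298.1,140.4]]]
def L(q): return [mm(29,32,7),mm(29,-32,7),mm(-21,32,7),mm(-21,-32,7),[.017,.0075+q,.0225]]
r=least_squares(lambda p:np.r_[(proj('w1',world(p,L(p[4])))-px).ravel(),(p[4]+.0015)/.0015*.5],[.578,-.02,.112,.26,-.0015],x_scale=[.01,.01,.01,.1,.002])
print(r.x,r.fun.round(2))
for h in(.023,.027,.031): print(h,proj('w1',world(r.x,[[0,0,h],[.01,0,h],[-.01,0,h],[0,.01,h]])).round(1)-0, (proj('w1',world(r.x,[[0,0,h],[-.01,0,h]]))-[245,110]).round(1)*6.6)
E
```

```text
cam [ 0.63039362 -0.015618    0.44101059]
[ 0.57618683 -0.01831301  0.11731097  0.24768266 -0.00110482] [-0.89  0.69  0.21  0.61  0.56 -0.23 -0.13  0.36  0.26 -1.37  0.13]
0.023 [[302.6 158.2]
 [304.1 147.7]
 [301.2 168.6]
 [292.1 156.6]] [[380.16 318.12]
 [370.92 386.76]]
0.027 [[302.4 158.9]
 [303.9 148.3]
 [300.9 169.4]
 [291.7 157.3]] [[378.84 322.74]
 [368.94 392.04]]
0.031 [[302.1 159.7]
 [303.6 148.9]
 [300.6 170.3]
 [291.3 158. ]] [[376.86 328.02]
 [366.96 397.98]]
```

Call:
{"api": "apply_moves", "payload": {
  "claw": [0.0, 0.0, 0.0, 0.0, 0.0, 0.0, 0.0, 0.0, 0.0, 0.0, 0.0],
  "xyz": [
    [0, 0, 0],
    [0, 0, 0],
    [0, 0, 0],
    [0, 0, 0],
    [0, 0, 0],
    [0, 0, 0],
    [0, 0, 0],
    [0, 0, 0],
    [0, 0, 0],
    [0, 0, 0],
    [0, 0, 0]
  ],
  "twist": [
    [0, 0, -0.143],
    [0, 0, -0.143],
    [0, 0, -0.143],
    [0, 0, -0.143],
    [0, 0, -0.143],
    [0, 0, -0.143],
    [0, 0, -0.143],
    [0, 0, -0.143],
    [0, 0, -0.143],
    [0, 0, -0.143],
    [0, 0, 0]
  ]
}}

```text
clock: 4.55
position: [0.5576, -0.0516, 0.2978]
tool_rot: [-3.142, -0.0, 1.832]
force: [0.2, -0.6, 0.1]
grip_width: -0.0001
finger_force: 0.0
```

Call:
{"api": "apply_moves", "payload": {
  "claw": [0.0, 0.0, 0.0, 0.0, 0.0, 0.0, 0.0],
  "xyz": [
    [-0.0025, 0.0072, 0.0236],
    [-0.0025, 0.0072, 0.0236],
    [-0.0025, 0.0072, 0.0236],
    [-0.0025, 0.0072, 0.0236],
    [-0.0025, 0.0072, 0.0236],
    [0, 0, 0],
    [0, 0, 0]
  ],
  "twist": [
    [0, 0, 0.013],
    [0, 0, 0],
    [0, 0, 0],
    [0, 0, 0],
    [0, 0, 0],
    [0, 0, 0],
    [0, 0, 0]
  ],
  "force": 60
}}

```text
clock: 5.25
position: [0.5956, -0.0542, 0.1802]
tool_rot: [-3.141, -0.0, 1.814]
force: [-0.2, 0.5, 0.2]
grip_width: 0.0002
finger_force: 0.0
```

```bash
python3 look.py w2
python3 - <<'E'
import cv2
a=cv2.imread('pics/w2.png')
cv2.imwrite('pics/w2b.png',cv2.resize(a,(800,500),interpolation=2))
E
```

```text
{'clock': 5.25, 'position': array([ 0.59556703, -0.05421095,  0.18020691]), 'tool_rot': array([-3.14114425e+00, -2.10508130e-04,  1.81406795e+00]), 'force': array([-0.2308089 ,  0.53762296,  0.22815196]), 'qpos': array([ 0.33452242,  0.57610633, -0.49727157,  1.70461834,  0.3263037 ,
        0.9446377 , -0.04524287])}
63.745251982598916 322.32355868830734 203.5802162121502 [-0.04582885  0.          0.          0.          0.        ] [[ 9.70652929e-01  2.40483004e-01 -9.03536873e-04 -5.64546866e-01]
 [-2.29347992e-01  9.24565902e-01 -3.04265331e-01  2.10181741e-01]
 [-7.23352613e-02  2.95543259e-01  9.52586895e-01 -2.72564269e-01]
 [ 0.00000000e+00  0.00000000e+00  0.00000000e+00  1.00000000e+00]]
deck [([0.5738, -0.0086, 0.1138], 0.96)]
neck [([0.5778, -0.0182, 0.1373], 0.71)]
thumb_pin [([0.5879, -0.0228, 0.1134], 0.88)]
plunger [([0.5704, -0.0185, 0.1377], 0.71)]
lock_plate [([0.5848, -0.0241, 0.1126], 0.85)]
tensioner [([0.576, -0.0179, 0.1152], 0.92)]
```

View pics/w2b.png

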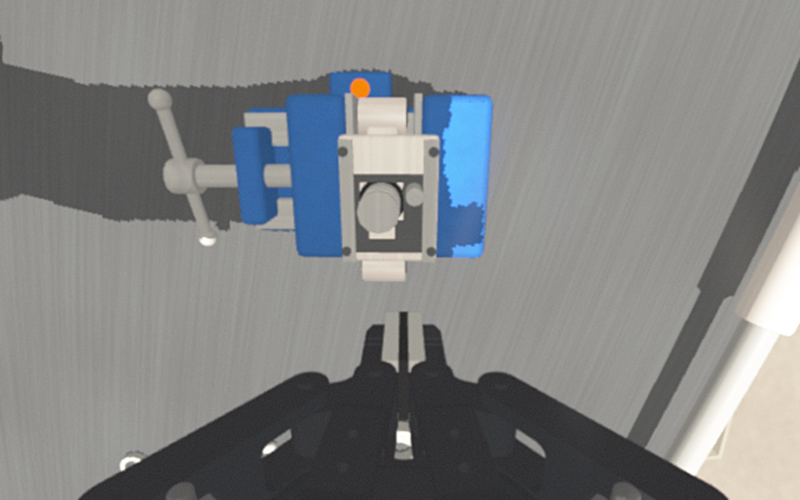

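Run:
```python
import cv2
from fit import *
a=cv2.imread('pics/w2.png')[98:218,260:360]
cv2.imwrite('pics/w2c.png',cv2.resize(a,None,fx=5,fy=5,interpolation=2))
yaw=1.814;x=np.array([np.cos(yaw),np.sin(yaw),0]);y=np.array([np.sin(yaw),-np.cos(yaw),0]);p=np.array([.59557,-.05421,.18021])
for nm,d in(('tcp',0*x),('+x11',.011*x),('-x11',-.011*x),('y7.5',.0075*y),('x11 up10',.011*x+[0,0,.01]),('x11 y15 up10',.011*x+.015*y+[0,0,.01])): print(nm,(proj('w2',p+d)*1.25).round(0))
```

```text
tcp [[404. 333.]]
+x11 [[404. 308.]]
-x11 [[404. 357.]]
y7.5 [[423. 333.]]
x11 up10 [[404. 320.]]
x11 y15 up10 [[445. 320.]]
```

View pics/w2c.png

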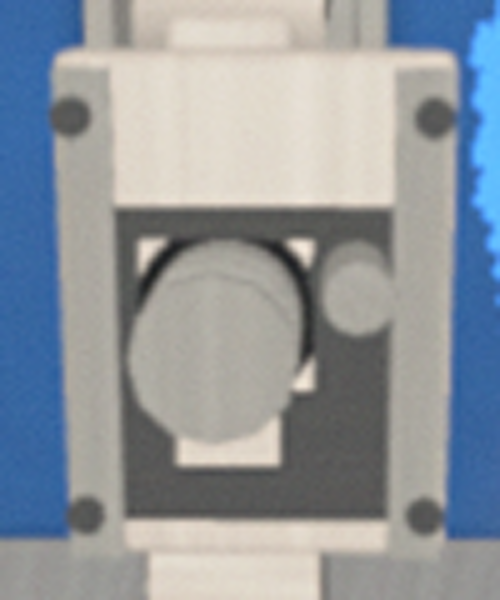

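Run:
```python
from fit import *
mm=lambda *a:[x/1000 for x in a]
G=[mm(29,32,7),mm(29,-32,7),mm(-21,32,7),mm(-21,-32,7)]
a1=np.array([[205,68],[632,138],[158,408],[578,468]])/6.6+[245,110]-.4
p1=np.array([[298.1,140.4]])
a2=np.array([[455,70],[443,552],[58,70],[72,552]])/5+[260,98]-.4
s2=np.array([[435,117],[425,515],[70,117],[86,515]])/5+[260,98]-.4
p2=np.array([[357,293]])/5+[260,98]-.4
b2=np.array([[216,357],[129,357],[303,357],[216,444]])/5+[260,98]-.4
def res(p):
    q,S,h=p[4:]
    pin=[[.017,.0075+q,.0225]]
    B=[[0,0,h],[-.01,0,h],[.01,0,h],[0,-.01,h]]
    Sc=[[.0255,S,.007],[.0255,-S,.007],[-.0175,S,.007],[-.0175,-S,.007]]
    return np.r_[(proj('w1',world(p,G))-a1).ravel()*.6,(proj('w1',world(p,pin))-p1).ravel(),
      (proj('w2',world(p,G))-a2).ravel(),(proj('w2',world(p,Sc))-s2).ravel(),(proj('w2',world(p,pin))-p2).ravel(),(proj('w2',world(p,B))-b2).ravel()]
r=least_squares(res,[.576,-.018,.117,.248,-.001,.028,.027],x_scale=[.01,.01,.01,.1,.002,.002,.002])
print(r.x.round(4),r.fun.round(1), r.cost)
```

```text
[ 0.5742 -0.0175  0.1098  0.2398 -0.0012  0.026   0.0294] [-0.6  0.9 -1.   1.   0.1 -0.4 -1.2  0.1 -0.5 -0.7  0.2 -0.4 -0.1  1.1
 -1.1 -0.6  0.3  0.9 -1.7  0.1 -1.5  0.1  2.5 -0.1  2.3 -0.1  0.6  0.4
 -0.3  0.2 -0.1  0.1 -0.5  0.2 -0.  -0.5] 13.653031592246299
```

Call:
{"api": "apply_moves", "payload": {
  "claw": [0.0, 0.0, 0.0, 0.0, 0.0, 0.0, 0.0],
  "xyz": [
    [0.007, -0.0005, 0.004],
    [0.007, -0.0005, 0.008],
    [0.007, -0.0005, 0.008],
    [0.007, 0, 0.007],
    [0, 0, 0.003],
    [0, 0, 0],
    [0, 0, 0]
  ],
  "twist": [
    [0, 0, 0],
    [0, 0, 0],
    [0, 0, 0],
    [0, 0, 0],
    [0, 0, 0],
    [0, 0, 0],
    [0, 0, 0]
  ]
}}

```text
clock: 6.3
position: [0.5876, -0.0276, 0.1498]
tool_rot: [3.142, 0.0, 1.816]
force: [-0.1, 0.0, -0.3]
grip_width: -0.0
finger_force: 0.0
```

Run:
```python
from look import look
look('w3',())
import cv2
a=cv2.imread('pics/w3.png')[120:320,210:430]
cv2.imwrite('pics/w3c.png',cv2.resize(a,None,fx=3,fy=3,interpolation=2))
```

```text
{'clock': 6.3, 'position': array([ 0.58763346, -0.02761241,  0.14984159]), 'tool_rot': array([3.14155585e+00, 8.19423805e-05, 1.81648507e+00]), 'force': array([-0.11592645,  0.02561696, -0.271767  ]), 'qpos': array([ 0.28512994,  0.59942364, -0.48702223,  1.75576385,  0.35164344,
        0.87377215, -0.11267154])}
63.745251982598916 322.32355868830734 203.5802162121502 [-0.04582885  0.          0.          0.          0.        ] [[ 9.70069976e-01  2.42825165e-01 -4.24751221e-04 -5.62940162e-01]
 [-2.31415026e-01  9.23954516e-01 -3.04557283e-01  1.75775389e-01]
 [-7.35617215e-02  2.95540170e-01  9.52493927e-01 -2.51322315e-01]
 [ 0.00000000e+00  0.00000000e+00  0.00000000e+00  1.00000000e+00]]
```

View pics/w3c.png

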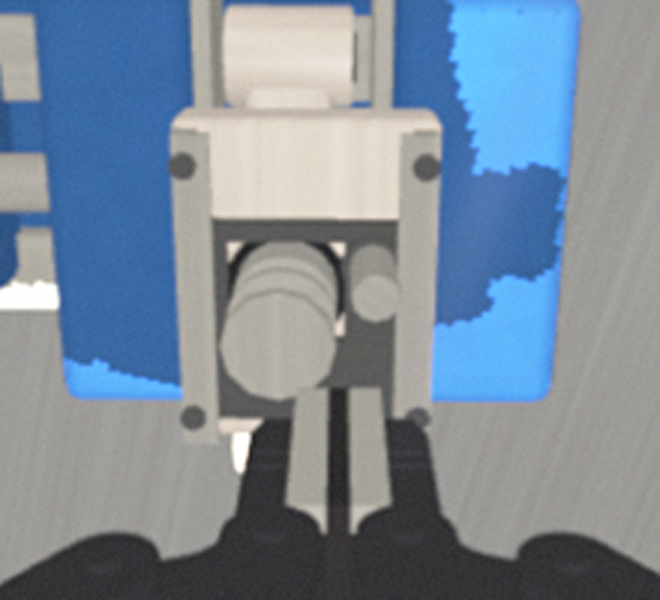

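Run:
```python
from fit import *
yaw=1.8165;x=np.array([np.cos(yaw),np.sin(yaw),0]);y=np.array([np.sin(yaw),-np.cos(yaw),0]);p=np.array([.58763,-.02761,.14984])
cr=lambda P:((proj('w3',P)-[210,120]+.4)*3).round(0)
for w in(.007,.009,.011): print(w,cr(p+w*x),cr(p+w*x+[0,0,.01]))
print('y',cr(p+.0075*y+.011*x))
mm=lambda *a:[v/1000 for v in a]
G=[mm(29,32,7),mm(29,-32,7),mm(-21,32,7),mm(-21,-32,7)]
u=lambda a,s,o:np.array(a,float)/s+o-.4
D={'w1':(u([[205,68],[632,138],[158,408],[578,468]],6.6,[245,110]),np.array([[298.1,140.4]]),None),
'w2':(u([[455,70],[443,552],[58,70],[72,552]],5,[260,98]),u([[357,293]],5,[260,98]),u([[216,357],[129,357],[303,357],[216,444]],5,[260,98])),
'w3':(u([[438,130],[430,445],[174,130],[184,445]],3,[210,120]),u([[376,298]],3,[210,120]),u([[278,343],[222,343],[335,343],[278,399]],3,[210,120]))}
def res(p,names=D):
    q,h=p[4:];o=[]
    for n in names:
        g,pi,b=D[n]
        o.append((proj(n,world(p,G))-g).ravel()*.6); o.append((proj(n,world(p,[[.017,.0075+q,.0225]]))-pi).ravel())
        if b is not None:o.append((proj(n,world(p,[[0,0,h],[-.01,0,h],[.01,0,h],[0,-.01,h]]))-b).ravel())
    return np.concatenate(o)
for N in(D,['w2'],['w3'],['w2','w3']):
    r=least_squares(res,[.576,-.018,.114,.248,-.001,.027],x_scale=[.01,.01,.01,.1,.002,.002],args=(N,))
    print(r.x.round(4),r.cost.round(1),np.abs(r.fun).max().round(1))
```

```text
0.007 [[340. 403.]] [[340. 432.]]
0.009 [[340. 392.]] [[340. 420.]]
0.011 [[340. 380.]] [[340. 409.]]
y [[386. 380.]]
[ 0.5742 -0.0175  0.1092  0.2407 -0.0016  0.0304] 6.7 1.2
[ 0.5743 -0.0176  0.1072  0.2386 -0.0012  0.0312] 0.7 0.6
[ 0.5741 -0.017   0.1103  0.2408 -0.0021  0.0305] 2.1 1.0
[ 0.5742 -0.0173  0.1096  0.2399 -0.0017  0.0305] 3.9 0.8
```

Call:
{"api": "apply_moves", "payload": {
  "claw": [0.0, 0.0, 0.0, 0.0, 0.0, 0.0, 0.0, 0.0],
  "xyz": [
    [0.001, -0.0003, 0.003],
    [0, 0, 0.003],
    [0, 0, 0.001],
    [0, 0, 0.001],
    [0, 0, 0.001],
    [0, 0, 0.001],
    [0, 0, 0.001],
    [0, 0, 0]
  ],
  "twist": [
    [0, 0, 0],
    [0, 0, 0],
    [0, 0, 0],
    [0, 0, 0],
    [0, 0, 0],
    [0, 0, 0],
    [0, 0, 0],
    [0, 0, 0]
  ]
}}

```text
clock: 7.15
position: [0.587, -0.0265, 0.1388]
tool_rot: [3.141, 0.0, 1.817]
force: [-1.5, 0.1, 4.6]
grip_width: -0.0001
finger_force: 1.9
```

Call:
{"api": "apply_moves", "payload": {
  "claw": [0.0, 0.0, 0.0, 0.0, 0.0, 0.0, 0.0, 0.0, 0.0],
  "xyz": [
    [0, 0, 0.001],
    [0, 0, 0.001],
    [0, 0, 0.001],
    [0, 0, 0.001],
    [0, 0, 0.001],
    [0, 0, 0.001],
    [0, 0, 0.001],
    [0, 0, 0.001],
    [0, 0, 0]
  ],
  "twist": [
    [0, 0, 0],
    [0, 0, 0],
    [0, 0, 0],
    [0, 0, 0],
    [0, 0, 0],
    [0, 0, 0],
    [0, 0, 0],
    [0, 0, 0],
    [0, 0, 0]
  ]
}}

```text
clock: 8.05
position: [0.5872, -0.0265, 0.1311]
tool_rot: [3.141, 0.0, 1.817]
force: [-1.5, 0.8, 7.4]
grip_width: -0.0
finger_force: 4.0
```

Call:
{"api": "apply_moves", "payload": {
  "claw": [0.0, 0.0, 0.0, 0.0],
  "xyz": [
    [0, 0, 0.0007],
    [0, 0, 0.0007],
    [0, 0, 0.0006],
    [0, 0, 0]
  ],
  "twist": [
    [0, 0, 0],
    [0, 0, 0],
    [0, 0, 0],
    [0, 0, 0]
  ]
}}

```text
clock: 8.45
position: [0.5872, -0.0265, 0.1292]
tool_rot: [3.141, 0.0, 1.817]
force: [-0.9, -0.5, 9.7]
grip_width: 0.0003
finger_force: 4.7
```

Call:
{"api": "apply_moves", "payload": {
  "claw": [0.0, 0.0, 0.0],
  "xyz": [
    [0, 0, 0.0005],
    [0, 0, 0.0005],
    [0, 0, 0]
  ],
  "twist": [
    [0, 0, 0],
    [0, 0, 0],
    [0, 0, 0]
  ]
}}

```text
clock: 8.75
position: [0.5873, -0.0265, 0.1285]
tool_rot: [3.141, 0.0, 1.817]
force: [-3.0, -0.7, 14.5]
grip_width: -0.0003
finger_force: 7.1
```

Call:
{"api": "apply_moves", "payload": {
  "claw": [0.0, 0.0, 0.0, 0.0, 0.0, 0.0],
  "xyz": [
    [0.001, 0, 0.0001],
    [0.001, 0, 0],
    [0.001, 0, 0],
    [0.001, 0, 0],
    [0.001, 0, 0],
    [0, 0, 0]
  ],
  "twist": [
    [0, 0, 0],
    [0, 0, 0],
    [0, 0, 0],
    [0, 0, 0],
    [0, 0, 0],
    [0, 0, 0]
  ]
}}

```text
clock: 9.35
position: [0.5867, -0.0238, 0.1287]
tool_rot: [3.14, 0.003, 1.815]
force: [2.0, -11.5, 14.5]
grip_width: 0.0002
finger_force: 8.1
```

Call:
{"api": "apply_moves", "payload": {
  "claw": [0.0, 0.0],
  "xyz": [
    [0.0005, 0, 0],
    [0, 0, 0]
  ],
  "twist": [
    [0, 0, 0],
    [0, 0, 0]
  ]
}}

```text
clock: 9.55
position: [0.5867, -0.0237, 0.1287]
tool_rot: [3.14, 0.003, 1.815]
force: [1.9, -13.1, 14.7]
grip_width: -0.0001
finger_force: 8.1
```

Run:
```python
from look import look
look('w4',())
import cv2
a=cv2.imread('pics/w4.png')[120:320,210:430]
cv2.imwrite('pics/w4c.png',cv2.resize(a,None,fx=3,fy=3,interpolation=2))
```

```text
{'clock': 9.55, 'position': array([ 0.58671409, -0.02367766,  0.12866849]), 'tool_rot': array([3.13997153, 0.0034317 , 1.81485804]), 'force': array([  1.8649961, -13.062806 ,  14.6765868]), 'qpos': array([ 0.26692453,  0.62391583, -0.47287404,  1.77569551,  0.37354861,
        0.82956627, -0.14070749])}
63.745251982598916 322.32355868830734 203.5802162121502 [-0.04582885  0.          0.          0.          0.        ] [[ 0.97045894  0.24126381  0.00110197 -0.56346345]
 [-0.22922874  0.92345455 -0.3077107   0.1645635 ]
 [-0.07525708  0.298368    0.95147933 -0.23118527]
 [ 0.          0.          0.          1.        ]]
```

View pics/w4c.png

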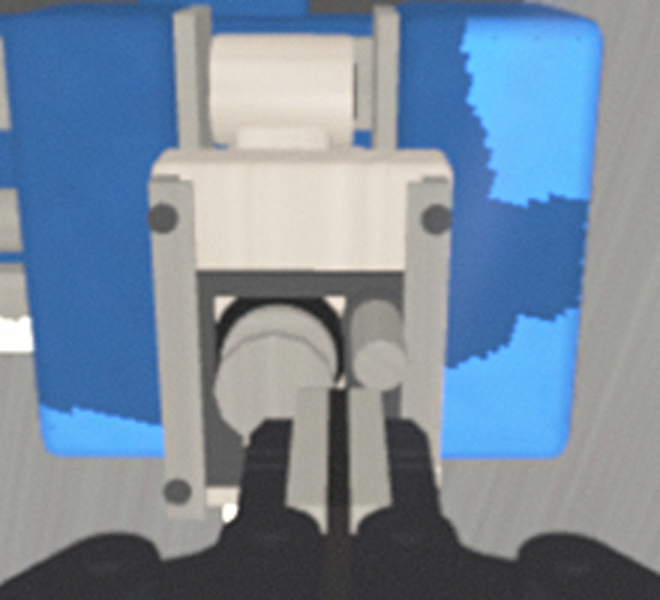

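Call:
{"api": "apply_moves", "payload": {
  "claw": [0.0, 0.0],
  "xyz": [
    [0.0005, 0, 0],
    [0, 0, 0]
  ],
  "twist": [
    [0, 0, 0],
    [0, 0, 0]
  ]
}}

```text
clock: 9.8
position: [0.5866, -0.0231, 0.1287]
tool_rot: [3.14, 0.003, 1.815]
force: [1.1, -13.3, 14.9]
grip_width: -0.0003
finger_force: 8.3
```

Call:
{"api": "apply_moves", "payload": {
  "claw": [0.0, 0.0],
  "xyz": [
    [0.0004, 0, 0],
    [0, 0, 0]
  ],
  "twist": [
    [0, 0, 0],
    [0, 0, 0]
  ]
}}

```text
clock: 10.0
position: [0.5866, -0.023, 0.1287]
tool_rot: [3.14, 0.004, 1.815]
force: [3.1, -14.3, 14.8]
grip_width: -0.0002
finger_force: 8.2
```

Run:
```python
from look import look
look('w5',())
```

```text
{'clock': 10.0, 'position': array([ 0.58659375, -0.02295616,  0.12868505]), 'tool_rot': array([3.13985524, 0.00359426, 1.81468369]), 'force': array([  3.14212443, -14.25140412,  14.77891677]), 'qpos': array([ 0.26563105,  0.62360829, -0.4728074 ,  1.77622467,  0.37367323,
        0.82920756, -0.14234699])}
63.745251982598916 322.32355868830734 203.5802162121502 [-0.04582885  0.          0.          0.          0.        ] [[ 0.97048641  0.24115271  0.00122157 -0.56353938]
 [-0.22907498  0.92344072 -0.30786669  0.16379524]
 [-0.07537094  0.2985006   0.95142872 -0.23135994]
 [ 0.          0.          0.          1.        ]]
```

Call:
{"api": "apply_moves", "payload": {
  "claw": [0.0, 0.0, 0.0, 0.0],
  "xyz": [
    [0.0005, 0, 0],
    [0.0005, 0, 0],
    [0.0005, 0, 0],
    [0, 0, 0]
  ],
  "twist": [
    [0, 0, 0],
    [0, 0, 0],
    [0, 0, 0],
    [0, 0, 0]
  ]
}}

```text
clock: 10.45
position: [0.5862, -0.0213, 0.1287]
tool_rot: [3.14, 0.003, 1.815]
force: [2.8, -13.5, 14.0]
grip_width: 0.0001
finger_force: 8.3
```

Call:
{"api": "apply_moves", "payload": {
  "claw": [0.0, 0.0, 0.0, 0.0, 0.0, 0.0, 0.0],
  "xyz": [
    [0.0007, 0, 0],
    [0.0007, 0, 0],
    [0.0007, 0, 0],
    [0.0007, 0, 0],
    [0.0007, 0, 0],
    [0.0005, 0, 0],
    [0, 0, 0]
  ],
  "twist": [
    [0, 0, 0],
    [0, 0, 0],
    [0, 0, 0],
    [0, 0, 0],
    [0, 0, 0],
    [0, 0, 0],
    [0, 0, 0]
  ]
}}

```text
clock: 11.15
position: [0.5853, -0.0173, 0.1287]
tool_rot: [3.14, 0.003, 1.815]
force: [3.0, -12.6, 15.3]
grip_width: -0.0001
finger_force: 8.7
```

Call:
{"api": "apply_moves", "payload": {
  "claw": [0.0, 0.0, 0.0, 0.0, 0.0, 0.0, 0.0],
  "xyz": [
    [0.0007, 0, 0],
    [0.0007, 0, 0],
    [0.0007, 0, 0],
    [0.0007, 0, 0],
    [0.0007, 0, 0],
    [0.0005, 0, 0],
    [0, 0, 0]
  ],
  "twist": [
    [0, 0, 0],
    [0, 0, 0],
    [0, 0, 0],
    [0, 0, 0],
    [0, 0, 0],
    [0, 0, 0],
    [0, 0, 0]
  ]
}}

```text
clock: 11.85
position: [0.5844, -0.0136, 0.1288]
tool_rot: [3.14, 0.004, 1.815]
force: [2.7, -13.5, 15.8]
grip_width: -0.0001
finger_force: 8.7
```

Run:
```python
from look import look
look('w6',())
import cv2
a=cv2.imread('pics/w6.png')[120:320,210:430]
cv2.imwrite('pics/w6c.png',cv2.resize(a,None,fx=3,fy=3,interpolation=2))
```

```text
{'clock': 11.85, 'position': array([ 0.58438455, -0.01360711,  0.12875459]), 'tool_rot': array([3.13962681, 0.00357032, 1.81490146]), 'force': array([  2.73427331, -13.53020106,  15.78860234]), 'qpos': array([ 0.25088115,  0.62015161, -0.47358802,  1.78303138,  0.37363582,
        0.82572067, -0.15930809])}
63.745251982598916 322.32355868830734 203.5802162121502 [-0.04582885  0.          0.          0.          0.        ] [[ 0.97045242  0.24128789  0.00149784 -0.5636834 ]
 [-0.22912655  0.9234506  -0.30779867  0.1546917 ]
 [-0.07565128  0.29836077  0.95145033 -0.23423297]
 [ 0.          0.          0.          1.        ]]
```

View pics/w6c.png

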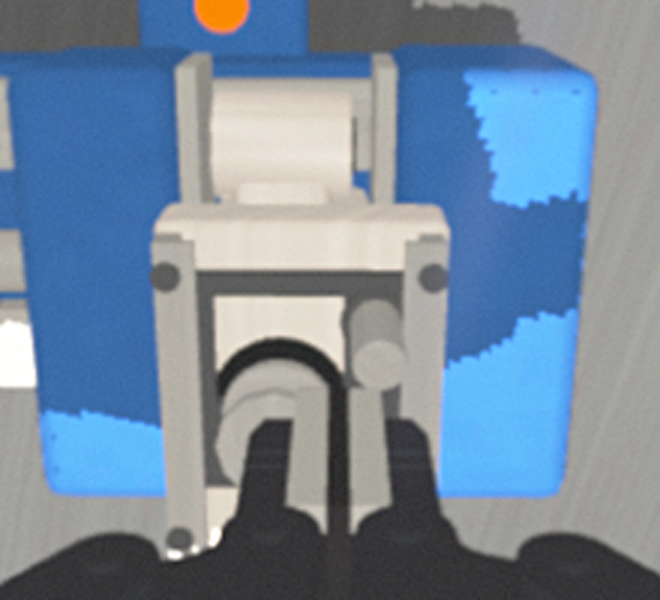

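Call:
{"api": "apply_moves", "payload": {
  "claw": [0.0, 0.0, 0.0, 0.0, 0.0],
  "xyz": [
    [0.0005, 0, 0],
    [0.0005, 0, 0],
    [0.0005, 0, 0],
    [0.0005, 0, 0],
    [0, 0, 0]
  ],
  "twist": [
    [0, 0, 0],
    [0, 0, 0],
    [0, 0, 0],
    [0, 0, 0],
    [0, 0, 0]
  ]
}}

```text
clock: 12.4
position: [0.5839, -0.0117, 0.1287]
tool_rot: [3.14, 0.004, 1.815]
force: [3.1, -13.4, 15.4]
grip_width: -0.0003
finger_force: 8.5
```

Call:
{"api": "apply_moves", "payload": {
  "claw": [0.0, 0.0, 0.0],
  "xyz": [
    [0.0004, 0, 0],
    [0.0004, 0, 0],
    [0, 0, 0]
  ],
  "twist": [
    [0, 0, 0],
    [0, 0, 0],
    [0, 0, 0]
  ]
}}

```text
clock: 12.7
position: [0.5837, -0.011, 0.1287]
tool_rot: [3.14, 0.004, 1.815]
force: [3.1, -13.8, 14.3]
grip_width: 0.0001
finger_force: 8.9
```

Call:
{"api": "apply_moves", "payload": {
  "claw": [0.0, 0.0, 0.0],
  "xyz": [
    [0.0003, 0, 0],
    [0.0003, 0, 0],
    [0, 0, 0]
  ],
  "twist": [
    [0, 0, 0],
    [0, 0, 0],
    [0, 0, 0]
  ]
}}

```text
clock: 13.0
position: [0.5835, -0.0106, 0.1287]
tool_rot: [3.14, 0.004, 1.815]
force: [2.5, -14.3, 15.4]
grip_width: -0.0
finger_force: 9.7
```

Call:
{"api": "apply_moves", "payload": {
  "claw": [0.0, 0.0, 0.0],
  "xyz": [
    [0.0003, 0, 0],
    [0.0003, 0, 0],
    [0, 0, 0]
  ],
  "twist": [
    [0, 0, 0],
    [0, 0, 0],
    [0, 0, 0]
  ]
}}

```text
clock: 13.3
position: [0.5834, -0.0103, 0.1287]
tool_rot: [3.14, 0.004, 1.814]
force: [2.7, -16.1, 15.9]
grip_width: 0.0001
finger_force: 10.6
```

Call:
{"api": "apply_moves", "payload": {
  "claw": [0.0, 0.0],
  "xyz": [
    [0.0003, 0, 0],
    [0, 0, 0]
  ],
  "twist": [
    [0, 0, 0],
    [0, 0, 0]
  ]
}}

```text
clock: 13.5
position: [0.5833, -0.0102, 0.1287]
tool_rot: [3.14, 0.004, 1.814]
force: [3.1, -15.7, 15.1]
grip_width: -0.0
finger_force: 10.7
```

Run:
```python
from workcell import bot
s=bot.observe();print(s['position'],s['force'])
```

```text
[ 0.58334528 -0.01018853  0.12870467] [  3.08355731 -15.65990004  15.1241237 ]
```

Call:
{"api": "apply_moves", "payload": {
  "claw": [0.0, 0.0],
  "xyz": [
    [0.0003, 0, 0],
    [0, 0, 0]
  ],
  "twist": [
    [0, 0, 0],
    [0, 0, 0]
  ]
}}

```text
clock: 13.7
position: [0.5833, -0.0101, 0.1287]
tool_rot: [3.14, 0.005, 1.814]
force: [3.5, -18.8, 14.8]
grip_width: -0.0001
finger_force: 10.8
```

Call:
{"api": "apply_moves", "payload": {
  "claw": [0.0, 0.0],
  "xyz": [
    [0.0003, 0, 0],
    [0, 0, 0]
  ],
  "twist": [
    [0, 0, 0],
    [0, 0, 0]
  ]
}}

```text
clock: 13.9
position: [0.5832, -0.0099, 0.1287]
tool_rot: [3.14, 0.005, 1.814]
force: [3.7, -17.8, 14.3]
grip_width: -0.0004
finger_force: 11.6
```

Call:
{"api": "apply_moves", "payload": {
  "claw": [0.0, 0.0, 0.0, 0.0, 0.0, 0.0, 0.0, 0.0],
  "xyz": [
    [-0.001, 0, 0],
    [-0.001, 0, 0],
    [-0.001, 0, -0.0005],
    [-0.0005, 0, -0.0005],
    [0, 0, -0.0005],
    [0, 0, -0.0005],
    [0, 0, -0.0005],
    [0, 0, 0]
  ],
  "twist": [
    [0, 0, 0],
    [0, 0, 0],
    [0, 0, 0],
    [0, 0, 0],
    [0, 0, 0],
    [0, 0, 0],
    [0, 0, 0],
    [0, 0, 0]
  ]
}}

```text
clock: 14.7
position: [0.5834, -0.0105, 0.1307]
tool_rot: [3.14, 0.001, 1.816]
force: [1.8, -4.8, 8.5]
grip_width: -0.0002
finger_force: 4.2
```

Call:
{"api": "apply_moves", "payload": {
  "claw": [0.0, 0.0, 0.0],
  "xyz": [
    [-0.0005, 0, -0.0005],
    [-0.0005, 0, -0.0005],
    [0, 0, 0]
  ],
  "twist": [
    [0, 0, 0],
    [0, 0, 0],
    [0, 0, 0]
  ]
}}

```text
clock: 15.0
position: [0.5828, -0.0106, 0.1311]
tool_rot: [-3.141, -0.0, 1.817]
force: [-0.8, 0.0, -0.2]
grip_width: -0.0002
finger_force: 0.0
```

Call:
{"api": "apply_moves", "payload": {
  "claw": [0.0, 0.0, 0.0, 0.0, 0.0, 0.0, 0.0, 0.0, 0.0],
  "xyz": [
    [0, 0, -0.001],
    [0, 0, -0.002],
    [0, 0, -0.005],
    [0, 0, -0.01],
    [-0.005, 0, -0.015],
    [-0.01, 0, -0.015],
    [-0.01, 0, -0.01],
    [0, 0, 0],
    [0, 0, 0]
  ],
  "twist": [
    [0, 0, 0],
    [0, 0, 0],
    [0, 0, 0],
    [0, 0, 0],
    [0, 0, 0],
    [0, 0, 0],
    [0, 0, 0],
    [0, 0, 0],
    [0, 0, 0]
  ]
}}

```text
clock: 15.9
position: [0.5889, -0.035, 0.1891]
tool_rot: [-3.142, -0.0, 1.816]
force: [-0.0, 0.4, -0.4]
grip_width: 0.0
finger_force: 0.0
```

Run:
```python
from look import look
look('w7',('plunger','lock_plate','thumb_pin'))
import cv2
a=cv2.imread('pics/w7.png')[90:240,230:400]
cv2.imwrite('pics/w7c.png',cv2.resize(a,None,fx=4,fy=4,interpolation=2))
```

```text
{'clock': 15.9, 'position': array([ 0.58893014, -0.03497143,  0.18905494]), 'tool_rot': array([-3.14158468e+00, -1.13522312e-04,  1.81623200e+00]), 'force': array([-0.01665767,  0.42629742, -0.37718577]), 'qpos': array([ 0.31113991,  0.55401   , -0.50515813,  1.71875319,  0.31794136,
        0.95117402, -0.07187984])}
63.745251982598916 322.32355868830734 203.5802162121502 [-0.04582885  0.          0.          0.          0.        ] [[ 9.70125500e-01  2.42603108e-01 -4.96144991e-04 -5.62409921e-01]
 [-2.31241369e-01  9.24069577e-01 -3.04340016e-01  1.94661550e-01]
 [-7.33753614e-02  2.95362739e-01  9.52563336e-01 -2.86537656e-01]
 [ 0.00000000e+00  0.00000000e+00  0.00000000e+00  1.00000000e+00]]
plunger [([0.571, -0.0172, 0.1297], 0.87)]
lock_plate [([0.5847, -0.0049, 0.1137], 0.95)]
thumb_pin [([0.5879, -0.0041, 0.1148], 0.66)]
```

View pics/w7c.png

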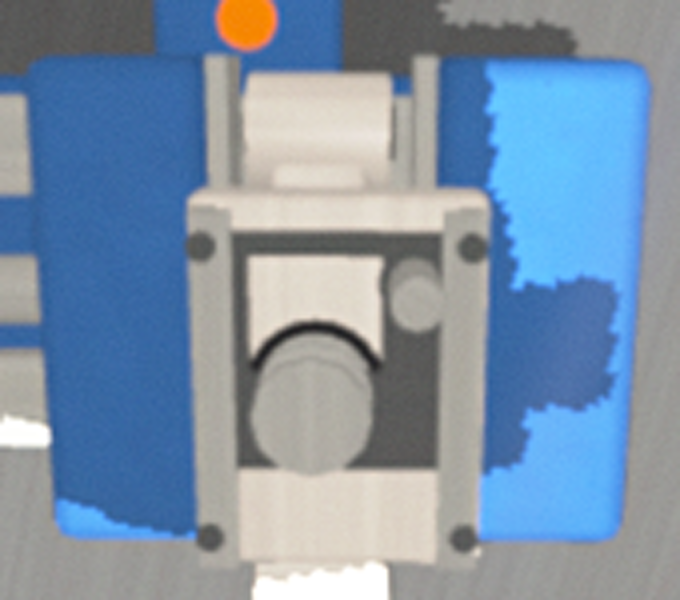

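Run:
```python
from fit import *
px=np.array([[416,304]])/4+[230,90]-.4
for q in (.009,.0105,.012): print(q,(proj('w7',world([.5742,-.0174,.1095,.2405],[[.017,.0075+q,.0225]]))-px).round(2))
from workcell import bot
print(bot.job_done())
```

```text
0.009 [[0.48 4.3 ]]
0.0105 [[0.51 1.96]]
0.012 [[ 0.55 -0.39]]
the job is handed in; nothing more can be done
None
```

I pressed the plunger to its stop, slid the lock plate to its end stop (the last picture puts it at about 12 mm) and backed the arm clear. The plunger stays trapped, no reading passed about 16 N pressing or 19 N pushing, nothing else on the bench was touched, and I handed the job in at about 16 s.

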